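# Nest the seasoning tumblers without jamming them

### The arm

A 6-joint arm with a two-finger parallel gripper is mounted at the origin on the work surface. World frame = base frame: x ahead of the robot, y to its left, z up, the work surface at z = 0. Lengths are in m, angles in rad, forces in N, time in s.
With the tool pointing down it reaches from about 0.275 to 0.75 m from the base axis. Payload 10.2 kg.
Tool frame: the origin (TCP) lies at the very end of the fingers, on their centre line; the grasp point (between the pads) lies 19 mm behind it; z points along the fingers, y is the line along which they close (so a half turn about z gives the same grasp; the last joint's range is limited). The gripper opens to 85 mm and grips with 20 to 120 N. Pads are 22 mm wide; open, the fingers measure 114 mm over their backs; the gripper's body (76 mm by 85 mm) begins 54 mm behind the grasp point. The pads swing forward as they close: fully open they stand 13 mm farther back than shut.
Start: joints at [-1.354, 0.313, 1.498, -0, 1.331, -0.223], TCP at [0.224, -0.475, 0.231] pointing down, gripper open.
Joint ranges: [-2.94, 2.94], [-0.97, 2.17], [0.19, 2.56], [-1.23, 4.37], [0.02, 3.11], [-2.88, 2.88]. Speed limits (rad/s): [2.39, 2.39, 3.01, 3.14, 3.14, 3.14].

### API

Orientations are given as a unit quaternion [w, x, y, z].
In Python, from workcell import ctrl gives the robot as it stands.
- The arm moves only by the shell command python3 -m inch 'ROWS' [OPENING] [FORCE]. ROWS is JSON, a list of rows, each an object with "xyz": the shift along the tool's x, y, z in cm, a list of three; "turn": the turn, a rotation vector about the tool's x, y, z in degrees, a list of three. A call has exactly 5 rows; each row is the pose to reach, as a shift and turn from the pose commanded when the call began, along the tool's axes at that moment; what a row does not reach only later rows make up. A row lasts 1/10 s, in which the tool goes at most 50 mm and 8.59 degrees, less where a joint would pass 70% of its speed; a pose out of reach is approached as far as the arm can. A call with a gripper value outside its range is refused whole. OPENING is the closure, from -1 (fully open) to 1 (shut), so that 0 is half open, set as the call begins (- or left out, the last holds). The fingers move at their own pace and stop on an object; FORCE is the grip in N (left out, the last holds). Time passes only in rows, so rows that repeat a pose let the fingers close, or fill a call up. It gives the time, the measured TCP pose, the force, the opening and the grip force at its end, in the units of the state.
- ctrl.get_obs(): the state, without advancing time (a new reading comes with each control period).
- ctrl.get_image(name): name is "scene" or "top" or "wrist"; returns a dict with "img" (480x640x3 uint8, red, green, blue), "vertical_fov" (degrees; the focal length in pixels is half the picture's height over the tangent of half this angle, whatever the lens; pixels are square), "cx", "cy" (the principal point, pixels), "extrinsics" (4x4, takes a point from world to camera coordinates); the wrist camera has in their place "hand_eye" (4x4, takes a point from camera to tool coordinates, whose origin is the TCP and whose axes are the flange's). Camera axes: x right, y down, z forward; pixel columns grow to the right and rows downward; lengths in m; the calibration is good to about 2 mm. A picture is of the moment at which its call begins: read the wrist's pose just before it. There is no depth.
- ctrl.hand_in(): hands the job in; it is judged then, once.
The state is a dict: "time": time; "qpos": joint angles; "dq": joint speeds; "tau": joint torques, N m; "tool_pos": TCP position; "eef_rot": TCP orientation; "wrist_force": force on the tool from outside, world axes, zero at the start; "ft_torque": the same for the moment, N m; "grip_width": finger opening in m; "finger_force": force on a finger pad.
Only numpy, scipy, OpenCV 4.12 (cv2) and the standard library are available. Lean on these libraries where they do the work, as an engineer would, in place of code of your own. Each camera call takes 0.05 s, during which the arm holds its last target. There are 200 camera calls.

### The job

Stack the two steel tumblers that stand on the butcher's block into the one standing in the tray, one at a time: the first into the tray's tumbler, the second into the first, in either order. Lower each gently until it just rests in the one below and let go; do not drop it in or press it down hard, so that they do not jam. Leave the stack upright in the tray, and leave the twine, the jar and the knife where they are.

Things in the scene. Friction and masses are not known exactly. Their poses are not given: they have to be found in the camera images.
- tumbler_base_mid (a point): Tapered round steel tumbler standing loose in the tray, mouth up; stays as the bottom of the stack. Height 110 mm, outside diameter 66 mm at the rim, 44 mm at the foot (straight sides), wall 4.5 mm, mouth 57 mm across, 0.07 to 0.13 kg. Smooth, loose, slides or tips if pushed sideways. Point: on its axis, half-way up (55 mm below the rim); z up through the mouth.
- tumbler_a_mid (a point): One of two tumblers standing on the block, exactly like the one in the tray. Resting lightly in another, its rim and foot are about 49 mm (48 to 51) above the lower one's: walls touch all round, feet do not; pushing further only wedges it. Grip it in its upper 35 mm, which stay clear of the lower tumbler. Point: on its axis, half-way up; z up through the mouth.
- tumbler_b_mid (a point): The other tumbler on the block, the same in every way; the same point and axes.
- tray_floor (a point): A shallow fixed aluminium tray, 220 mm (its x) by 200 mm (its y), rim 18 mm high above the block, walls and floor 4 mm. The point is the centre of the tray's floor surface, 4 mm above the block; z up.
- twine: Bystander: a white cone of butcher's twine, 80 mm across at the foot, 62 mm at the top, 120 mm high. Origin at the centre of its underside. Leave alone.
- spice_jar: Bystander: a closed spice jar, 70 mm across and 120 mm high. Origin at the centre of its underside. Leave alone.
- knife: Bystander: a chef's knife lying flat along its own y, black handle towards -y, about 305 mm long and 18 mm high. Origin under its middle. Leave alone.
Things that resemble listed ones, but are neither listed nor needed, are in the scene too. Leave any green or red look-alike of the part that bears tumbler_a_mid alone.

How it is judged:
By the outcome, as a careful person would: the job done as asked, in the order asked, and still so for the second after the job is handed in, with the robot touching nothing.
It also fails if it takes over 54 s, if anything falls off the work surface, if the arm or the gripper's body presses on something with over 40 N, if the wrist force passes 120 N, or if a joint passes its speed limit or range.

## Working session

There is one attempt and no reset: what is moved stays moved. The work goes in short steps, Python scripts to look and compute and a shell command to move; the robot and the scene stay as the last step left them, time stands still between calls to the robot, and variables do not carry over. Pictures are saved under pics/ and viewed, at most 10 in all, crops included, and the job is handed in when it is done.

```bash
mkdir -p pics; ls
cat > h.py <<'E'
import numpy as np,cv2,pickle
from workcell import ctrl
from scipy.spatial.transform import Rotation as R
def snap(n,f):
    o=ctrl.get_obs();d=ctrl.get_image(n)
    q=o['eef_rot'];T=np.eye(4);T[:3,:3]=R.from_quat([q[1],q[2],q[3],q[0]]).as_matrix();T[:3,3]=o['tool_pos']
    d['T']=T
    d['c2w']=T@d['hand_eye'] if n=='wrist' else np.linalg.inv(d['extrinsics'])
    cv2.imwrite('pics/%s.png'%f,d['img'][:,:,::-1]);pickle.dump(d,open('pics/%s.pkl'%f,'wb'));return d
def load(f): return pickle.load(open('pics/%s.pkl'%f,'rb'))
def K(d):
    f=240/np.tan(np.radians(d['vertical_fov'])/2);return f
def toz(d,u,v,z):
    f=K(d);r=d['c2w'][:3,:3]@np.array([(u-d['cx'])/f,(v-d['cy'])/f,1]);c=d['c2w'][:3,3]
    return c+r*(z-c[2])/r[2]
def proj(d,p):
    q=np.linalg.inv(d['c2w'])@np.append(p,1);f=K(d);return d['cx']+f*q[0]/q[2],d['cy']+f*q[1]/q[2]
E
python3 - <<'E'
from h import *
o=ctrl.get_obs();print(o)
for n in('scene','top'):
    d=snap(n,n);print(n,d['vertical_fov'],d['cx'],d['cy'],d['c2w'].round(3), [k for k in d])
E
```

```text
pics
{'time': 0.0, 'qpos': array([-1.35437256e+00,  3.13435812e-01,  1.49844875e+00, -1.57652548e-05,
        1.33098427e+00, -2.23387603e-01]), 'dq': array([-1.46919439e-05, -8.23388347e-04,  2.33086503e-04, -9.75006912e-05,
       -4.42380052e-04, -6.96961790e-04]), 'tau': array([ 1.76372255e-04, -4.12270010e+01, -2.59740007e+01, -1.68023435e-04,
        4.16574301e-03,  8.22749058e-06]), 'tool_pos': array([ 0.22346289, -0.47478176,  0.23073794]), 'eef_rot': array([-6.38112806e-04,  9.75917420e-01,  2.18139366e-01, -5.43403083e-06]), 'wrist_force': array([ 0.35135845,  0.72697331, -0.51780088]), 'ft_torque': array([ 0.03788839, -0.03144901, -0.01849523]), 'finger_force': 0.0, 'grip_width': 0.08557354276289014}
scene 50.00938882472217 318.492978978599 240.4472604725481 [[ 0.603  0.466 -0.647  1.356]
 [ 0.797 -0.368  0.478 -0.535]
 [-0.015 -0.804 -0.594  0.787]
 [ 0.     0.     0.     1.   ]] ['img', 'vertical_fov', 'cx', 'cy', 'extrinsics', 'T', 'c2w']
top 42.776610134835096 328.3369739973828 244.97093361896017 [[-0.003 -0.986  0.169  0.365]
 [-1.     0.    -0.016  0.067]
 [ 0.016 -0.169 -0.985  1.301]
 [ 0.     0.     0.     1.   ]] ['img', 'vertical_fov', 'cx', 'cy', 'extrinsics', 'T', 'c2w']
```

View pics/top.png

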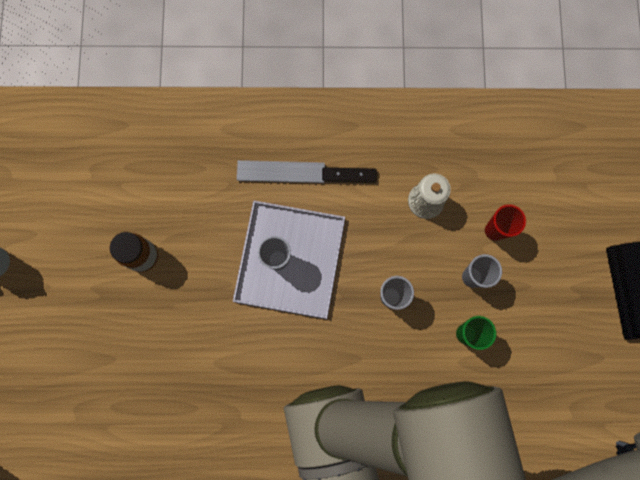

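View pics/scene.png

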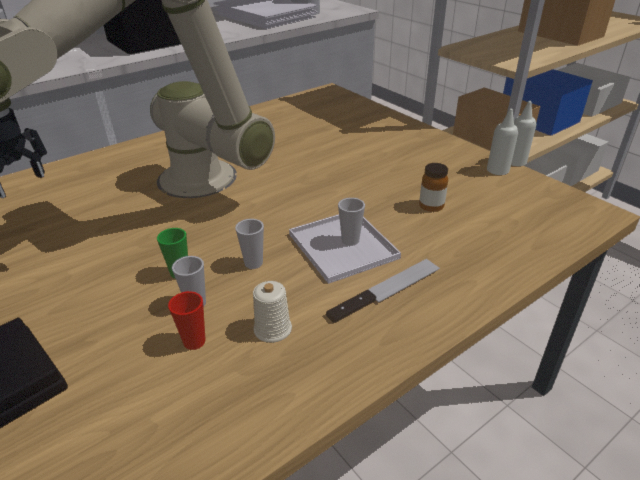

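Top view shows these candidates: grey tumblers at (397,292) and (484,271) on the block, and a grey one at (274,252) in the tray. Look-alikes to avoid are green at (479,333) and red at (509,221). The white cone at (432,195) is the twine, and the jar is at (130,248). The three grey ones are the ones I want; I'll check them with projected outlines.

```bash
cat > ov.py <<'E'
from h import *
def draw(im,d,c,zb,s,u0,v0):
    for z,r in((zb+.11,.033),(zb,.022)):
        P=np.array([proj(d,[c[0]+r*np.cos(t),c[1]+r*np.sin(t),z]) for t in np.linspace(0,6.3,60)])
        cv2.polylines(im,[np.int32((P-[u0,v0]+.5)*s)],True,(0,0,255) if r>.03 else (255,0,0),1)
E
python3 - <<'E'
from ov import *
d=load('top');e=load('scene')
C={'A':(397,291.5,0),'B':(485,270.5,0),'base':(274,252,.004),'green':(479,333,0),'red':(509.5,221,0)}
u0,v0,s=230,190,2.5
im=cv2.resize(d['img'][190:360,230:545,::-1],None,fx=s,fy=s,interpolation=cv2.INTER_CUBIC)
im2=cv2.resize(e['img'][190:330,150:410,::-1],None,fx=3,fy=3,interpolation=cv2.INTER_CUBIC)
for n,(u,v,zb) in C.items():
    p=toz(d,u,v,zb+.11);print(n,p.round(4),'r',np.hypot(*p[:2]).round(3))
    if n in('A','B','base'): draw(im,d,p,zb,s,u0,v0);draw(im2,e,p,zb,3,150,190)
for n,u,v in(('twine',436,186),('jar',127,246)):print(n,toz(d,u,v,.12).round(3))
for n,u,v in(('tl',254,202),('tr',345,216),('br',328,319),('bl',235,302)):print(n,toz(d,u,v,.018).round(3))
cv2.imwrite('pics/ov.png',im);cv2.imwrite('pics/ov2.png',im2)
E
```

```text
A [ 0.4774 -0.0862  0.11  ] r 0.485
B [ 0.5185 -0.2604  0.11  ] r 0.58
base [0.555 0.154 0.114] r 0.576
green [ 0.3969 -0.2431  0.11  ] r 0.465
red [ 0.6179 -0.3141  0.11  ] r 0.693
twine [ 0.687 -0.167  0.12 ]
jar [0.566 0.439 0.12 ]
tl [0.679 0.205 0.018]
tr [0.648 0.01  0.018]
br [0.429 0.047 0.018]
bl [0.465 0.241 0.018]
```

View pics/ov.png

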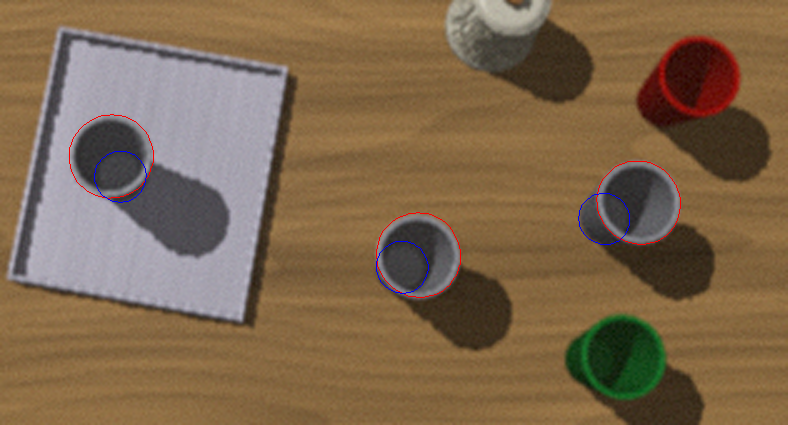

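View pics/ov2.png

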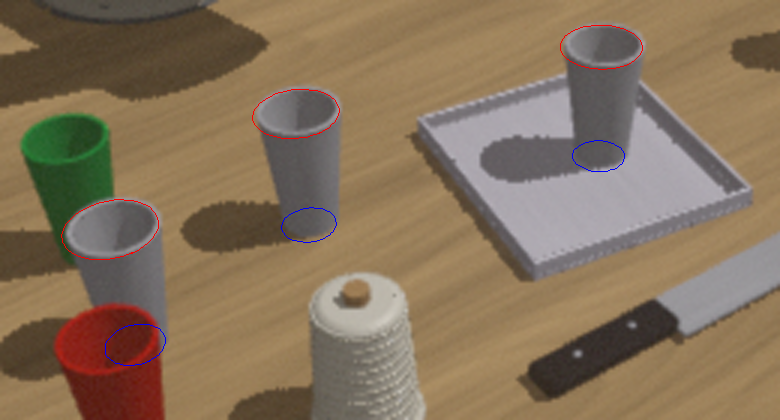

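The overlays show the circles matching the grey tumblers' rims within about 2 px (~3 mm) in both views. B's rim is at about (638,203) in the crop, A's at (418,255) and the base's at (111,156). Rim radii agree with 33 mm. B goes first: I'll hover over it and refine with the wrist camera.

```bash
python3 -m inch '[{"xyz":[3,-0.6,0],"turn":[0,0,0]},{"xyz":[7,-1.3,0],"turn":[0,0,0]},{"xyz":[11,-2.1,0],"turn":[0,0,0]},{"xyz":[15,-2.9,0],"turn":[0,0,0]},{"xyz":[19,-3.6,0],"turn":[0,0,0]}]' -1 30
python3 -m inch '[{"xyz":[4,-0.8,0],"turn":[0,0,0]},{"xyz":[8,-1.6,0],"turn":[0,0,0]},{"xyz":[12,-2.3,0],"turn":[0,0,0]},{"xyz":[15,-2.9,0],"turn":[0,0,0]},{"xyz":[16.8,-3.2,0],"turn":[0,0,0]}]'
python3 - <<'E'
from ov import *
d=snap('wrist','w1');print(d['vertical_fov'],d['cx'],d['cy'],d['T'].round(4),d['hand_eye'].round(3))
im=cv2.cvtColor(d['img'],cv2.COLOR_RGB2BGR).copy();draw(im,d,[.5185,-.2604],0,1,0,0);cv2.imwrite('pics/w1o.png',im)
E
```

```text
time: 0.6
tool_pos: [0.3812, -0.3603, 0.2311]
eef_rot: [-0.0, 0.976, 0.218, -0.0]
wrist_force: [0.1, -0.2, -1.1]
grip_width: 0.0852
finger_force: 0.0
time: 1.1
tool_pos: [0.5199, -0.2593, 0.2308]
eef_rot: [-0.0, 0.976, 0.219, -0.0]
wrist_force: [-1.1, -0.4, 0.0]
grip_width: 0.0858
finger_force: 0.0
63.13703944745969 312.3443185418138 235.90240277957741 [[ 9.040e-01  4.275e-01 -5.000e-04  5.199e-01]
 [ 4.275e-01 -9.040e-01  7.000e-04 -2.593e-01]
 [-1.000e-04 -8.000e-04 -1.000e+00  2.308e-01]
 [ 0.000e+00  0.000e+00  0.000e+00  1.000e+00]] [[ 0.001 -0.952 -0.307  0.079]
 [ 1.     0.001  0.    -0.001]
 [ 0.    -0.307  0.952 -0.143]
 [ 0.     0.     0.     1.   ]]
```

View pics/w1o.png

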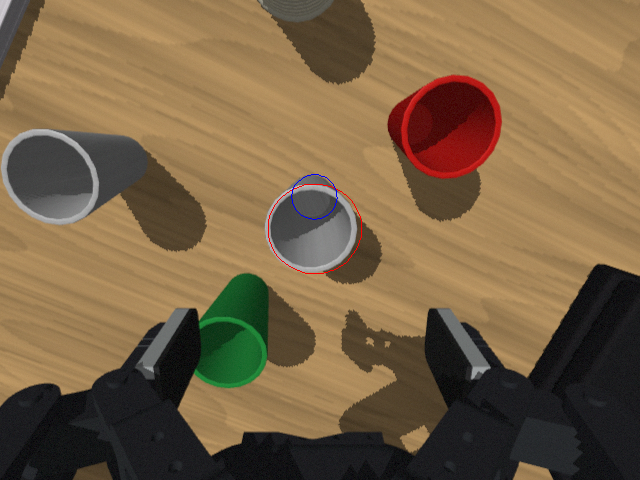

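The wrist view shows B's rim centred at (311,228), against (314,229) predicted, so my estimate is off by about 2 mm. Red is at (452,127), green at (231,352) and A at (50,176). The jaws clear everything, so I'll descend and grip about 40 mm below the rim at the tips.

```bash
python3 -m inch '[{"xyz":[-0.15,-0.15,3],"turn":[0,0,0]},{"xyz":[-0.15,-0.15,6.5],"turn":[0,0,0]},{"xyz":[-0.15,-0.15,10],"turn":[0,0,0]},{"xyz":[-0.15,-0.15,13.5],"turn":[0,0,0]},{"xyz":[-0.15,-0.15,16.1],"turn":[0,0,0]}]'
python3 -m inch '[{"xyz":[0,0,0],"turn":[0,0,0]},{"xyz":[0,0,0],"turn":[0,0,0]},{"xyz":[0,0,0],"turn":[0,0,0]},{"xyz":[0,0,0],"turn":[0,0,0]},{"xyz":[0,0,0],"turn":[0,0,0]}]' 1 30
python3 -m inch '[{"xyz":[0,0,0],"turn":[0,0,0]},{"xyz":[0,0,0],"turn":[0,0,0]},{"xyz":[0,0,0],"turn":[0,0,0]},{"xyz":[0,0,-0.5],"turn":[0,0,0]},{"xyz":[0,0,-1],"turn":[0,0,0]}]'
```

```text
time: 1.65
tool_pos: [0.5154, -0.2601, 0.0679]
eef_rot: [-0.001, 0.976, 0.218, -0.001]
wrist_force: [-0.3, -0.5, -0.9]
grip_width: 0.0853
finger_force: 0.0
time: 2.15
tool_pos: [0.5168, -0.2606, 0.0712]
eef_rot: [0.001, 0.976, 0.218, 0.0]
wrist_force: [-0.5, -0.0, 0.0]
grip_width: 0.063
finger_force: 33.0
time: 2.65
tool_pos: [0.5165, -0.2604, 0.0807]
eef_rot: [0.0, 0.976, 0.218, 0.0]
wrist_force: [-0.4, 0.4, -0.2]
grip_width: 0.0631
finger_force: 33.0
```

```bash
python3 -m inch '[{"xyz":[0,0,-3],"turn":[0,0,0]},{"xyz":[0,0,-7],"turn":[0,0,0]},{"xyz":[0,0,-11],"turn":[0,0,0]},{"xyz":[0,0,-15],"turn":[0,0,0]},{"xyz":[0,0,-17.5],"turn":[0,0,0]}]'
python3 -m inch '[{"xyz":[1,-3,0],"turn":[0,0,0]},{"xyz":[2.2,-7,0],"turn":[0,0,0]},{"xyz":[3.4,-11,0],"turn":[0,0,0]},{"xyz":[4.7,-15,0],"turn":[0,0,0]},{"xyz":[5.9,-19,0],"turn":[0,0,0]}]'
python3 -m inch '[{"xyz":[1.2,-4,0],"turn":[0,0,0]},{"xyz":[2.4,-8,0],"turn":[0,0,0]},{"xyz":[3.6,-12,0],"turn":[0,0,0]},{"xyz":[4.7,-15,0],"turn":[0,0,0]},{"xyz":[5.3,-16.8,0],"turn":[0,0,0]}]'
python3 - <<'E'
from ov import *
d=snap('wrist','w2');print(d['T'].round(4))
im=cv2.cvtColor(d['img'],cv2.COLOR_RGB2BGR).copy();draw(im,d,[.555,.154],0.004,1,0,0);cv2.imwrite('pics/w2o.png',im)
E
```

```text
time: 3.15
tool_pos: [0.5168, -0.2606, 0.2592]
eef_rot: [0.002, 0.976, 0.218, 0.001]
wrist_force: [-0.2, -0.6, -1.3]
grip_width: 0.0629
finger_force: 33.4
time: 3.65
tool_pos: [0.4885, -0.0618, 0.2559]
eef_rot: [0.0, 0.976, 0.218, 0.0]
wrist_force: [0.7, -0.5, -1.2]
grip_width: 0.063
finger_force: 33.4
time: 4.15
tool_pos: [0.4648, 0.1134, 0.256]
eef_rot: [-0.0, 0.976, 0.219, 0.0]
wrist_force: [0.4, -0.6, 0.0]
grip_width: 0.0626
finger_force: 33.5
[[ 9.040e-01  4.275e-01  9.000e-04  4.648e-01]
 [ 4.275e-01 -9.040e-01  3.000e-04  1.134e-01]
 [ 1.000e-03  1.000e-04 -1.000e+00  2.560e-01]
 [ 0.000e+00  0.000e+00  0.000e+00  1.000e+00]]
```

View pics/w2o.png

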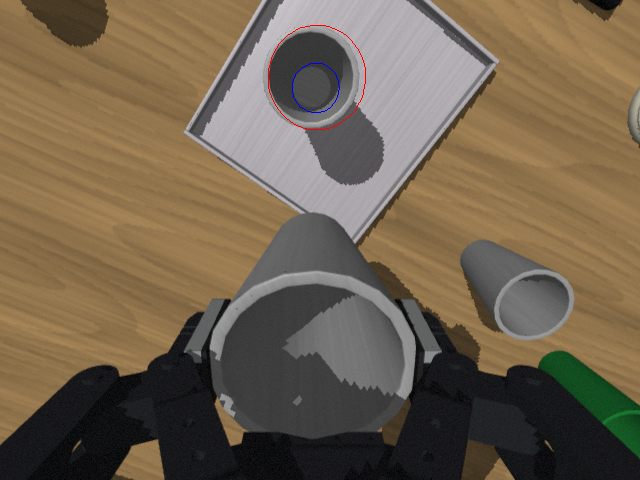

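The wrist view shows the base rim centred at about (311,77), against (316,77) predicted. The held tumbler's rim is centred at column 312, upright, with its far edge at row 272. I'll work out the held offset and the remaining shift.

Run:
```python
from ov import *
d=load('w2');T=d['T'];I=np.linalg.inv(T)
b=toz(d,311.5,77,.114);print('base',b,'tool',(I@np.append(b,1))[:3])
for du in ((263,77),(360,77),(311,28),(311,127)):print((I@np.append(toz(d,*du,.114),1))[:2].round(4))
for dx in(-.004,0,.004):
    print(dx,[proj(d,(T@[dx+r,0,-.0395+h,1])[:3])[1].round(1) for r,h in((.033,0),(.022,.11))])
```

```text
base [0.5547192 0.1575982 0.114    ] tool [ 0.10002112 -0.00155018  0.14208785]
[ 0.1    -0.0344]
[0.1    0.0313]
[ 0.1298 -0.0019]
[ 0.0674 -0.0019]
-0.004 [np.float64(290.3), np.float64(222.6)]
0 [np.float64(277.7), np.float64(215.8)]
0.004 [np.float64(264.7), np.float64(208.9)]
```

```bash
python3 -m inch '[{"xyz":[3,-0.1,0],"turn":[0,0,0]},{"xyz":[6,-0.15,0],"turn":[0,0,0]},{"xyz":[8.5,-0.15,0],"turn":[0,0,0]},{"xyz":[9.7,-0.15,0],"turn":[0,0,0]},{"xyz":[9.7,-0.15,0],"turn":[0,0,0]}]'
python3 -m inch '[{"xyz":[0,0,1],"turn":[0,0,0]},{"xyz":[0,0,3],"turn":[0,0,0]},{"xyz":[0,0,5],"turn":[0,0,0]},{"xyz":[0,0,6],"turn":[0,0,0]},{"xyz":[0,0,6],"turn":[0,0,0]}]'
python3 - <<'E'
from ov import *
d=snap('wrist','w3');e=snap('scene','s3')
cv2.imwrite('pics/c3.png',np.hstack([cv2.resize(d['img'][:,:,::-1],(400,300)),cv2.resize(e['img'][120:270,270:470,::-1],(400,300),interpolation=cv2.INTER_CUBIC)]))
E
```

```text
time: 4.7
tool_pos: [0.5533, 0.1538, 0.255]
eef_rot: [0.0, 0.976, 0.218, -0.0]
wrist_force: [0.7, 0.6, -0.2]
grip_width: 0.063
finger_force: 33.5
time: 5.2
tool_pos: [0.5516, 0.1535, 0.1942]
eef_rot: [-0.0, 0.976, 0.218, -0.001]
wrist_force: [-1.0, 0.2, -0.2]
grip_width: 0.0631
finger_force: 33.5
```

View pics/c3.png

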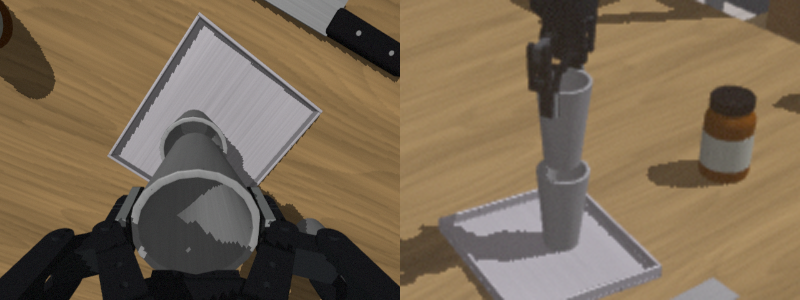

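The crops show the held foot over the base mouth. The base rim's columns centre at about 192, against about 196 for the held tumbler, so I need roughly −2.3 mm in tool y. I'll correct that and lower it.

```bash
python3 -m inch '[{"xyz":[0.1,-0.2,0],"turn":[0,0,0]},{"xyz":[0.1,-0.2,1.5],"turn":[0,0,0]},{"xyz":[0.1,-0.2,3],"turn":[0,0,0]},{"xyz":[0.1,-0.2,4.3],"turn":[0,0,0]},{"xyz":[0.1,-0.2,5.2],"turn":[0,0,0]}]'
python3 -m inch '[{"xyz":[0,0,0.1],"turn":[0,0,0]},{"xyz":[0,0,0.2],"turn":[0,0,0]},{"xyz":[0,0,0.3],"turn":[0,0,0]},{"xyz":[0,0,0.4],"turn":[0,0,0]},{"xyz":[0,0,0.5],"turn":[0,0,0]}]'
python3 -c "
from workcell import ctrl
o=ctrl.get_obs();print(o['tool_pos'],o['wrist_force'],o['ft_torque'])"
```

```text
time: 5.8
tool_pos: [0.5526, 0.1562, 0.1427]
eef_rot: [-0.0, 0.976, 0.218, -0.0]
wrist_force: [0.2, 0.0, -1.2]
grip_width: 0.0634
finger_force: 33.5
time: 6.3
tool_pos: [0.5528, 0.1561, 0.1386]
eef_rot: [0.0, 0.976, 0.218, 0.0]
wrist_force: [0.2, 0.5, -1.0]
grip_width: 0.0628
finger_force: 33.5
[0.5527574  0.1561394  0.13857051] [ 0.16951666  0.54698656 -1.00944082] [0.01284837 0.0050257  0.01270019]
```

```bash
python3 -m inch '[{"xyz":[0,0,0.2],"turn":[0,0,0]},{"xyz":[0,0,0.4],"turn":[0,0,0]},{"xyz":[0,0,0.6],"turn":[0,0,0]},{"xyz":[0,0,0.8],"turn":[0,0,0]},{"xyz":[0,0,0.9],"turn":[0,0,0]}]'
python3 -m inch '[{"xyz":[0,0,0.05],"turn":[0,0,0]},{"xyz":[0,0,0.1],"turn":[0,0,0]},{"xyz":[0,0,0.15],"turn":[0,0,0]},{"xyz":[0,0,0.2],"turn":[0,0,0]},{"xyz":[0,0,0.2],"turn":[0,0,0]}]'
```

```text
time: 6.8
tool_pos: [0.5525, 0.1561, 0.129]
eef_rot: [0.0, 0.976, 0.218, -0.0]
wrist_force: [0.8, -0.5, -0.6]
grip_width: 0.063
finger_force: 33.5
time: 7.3
tool_pos: [0.5526, 0.1561, 0.1273]
eef_rot: [0.0, 0.976, 0.218, -0.0]
wrist_force: [-0.9, -0.1, -0.5]
grip_width: 0.0628
finger_force: 33.5
```

```bash
python3 -m inch '[{"xyz":[0,0,0.05],"turn":[0,0,0]},{"xyz":[0,0,0.1],"turn":[0,0,0]},{"xyz":[0,0,0.1],"turn":[0,0,0]},{"xyz":[0,0,0.1],"turn":[0,0,0]},{"xyz":[0,0,0.1],"turn":[0,0,0]}]'
```

```text
time: 7.8
tool_pos: [0.5526, 0.1561, 0.1263]
eef_rot: [-0.0, 0.976, 0.218, -0.0]
wrist_force: [-0.0, -0.7, -0.3]
grip_width: 0.0633
finger_force: 33.5
```

```bash
python3 -m inch '[{"xyz":[0,0,0.05],"turn":[0,0,0]},{"xyz":[0,0,0.1],"turn":[0,0,0]},{"xyz":[0,0,0.1],"turn":[0,0,0]},{"xyz":[0,0,0.1],"turn":[0,0,0]},{"xyz":[0,0,0.1],"turn":[0,0,0]}]'
```

```text
time: 8.3
tool_pos: [0.5526, 0.1561, 0.1253]
eef_rot: [-0.0, 0.976, 0.218, -0.0]
wrist_force: [0.3, -1.0, -1.3]
grip_width: 0.0629
finger_force: 33.5
```

```bash
python3 -m inch '[{"xyz":[0,0,0.05],"turn":[0,0,0]},{"xyz":[0,0,0.1],"turn":[0,0,0]},{"xyz":[0,0,0.1],"turn":[0,0,0]},{"xyz":[0,0,0.1],"turn":[0,0,0]},{"xyz":[0,0,0.1],"turn":[0,0,0]}]'
```

```text
time: 8.8
tool_pos: [0.5526, 0.1561, 0.1243]
eef_rot: [0.0, 0.976, 0.218, 0.0]
wrist_force: [-0.2, 0.1, -0.3]
grip_width: 0.0631
finger_force: 33.5
```

```bash
python3 -m inch '[{"xyz":[0,0,0.05],"turn":[0,0,0]},{"xyz":[0,0,0.05],"turn":[0,0,0]},{"xyz":[0,0,0.05],"turn":[0,0,0]},{"xyz":[0,0,0.05],"turn":[0,0,0]},{"xyz":[0,0,0.05],"turn":[0,0,0]}]'
```

```text
time: 9.3
tool_pos: [0.5527, 0.1561, 0.1239]
eef_rot: [0.0, 0.976, 0.218, 0.0]
wrist_force: [-0.8, 0.2, 1.4]
grip_width: 0.063
finger_force: 33.5
```

```bash
python3 -m inch '[{"xyz":[0,0,0.05],"turn":[0,0,0]},{"xyz":[0,0,0.05],"turn":[0,0,0]},{"xyz":[0,0,0.05],"turn":[0,0,0]},{"xyz":[0,0,0.05],"turn":[0,0,0]},{"xyz":[0,0,0.05],"turn":[0,0,0]}]'; python3 -c "
from h import *
e=snap('scene','s4');w=snap('wrist','w4')
cv2.imwrite('pics/c4.png',np.hstack([cv2.resize(w['img'][:,:,::-1],(400,300)),cv2.resize(e['img'][150:255,290:430,::-1],(400,300),interpolation=cv2.INTER_CUBIC)]))
print(ctrl.get_obs()['wrist_force'])"
```

```text
time: 9.8
tool_pos: [0.5527, 0.1561, 0.1235]
eef_rot: [0.0, 0.976, 0.218, 0.0]
wrist_force: [-0.9, -0.4, 5.5]
grip_width: 0.0633
finger_force: 33.6
[-0.34370406 -0.299495    5.53801811]
```

Contact was felt at TCP z 0.1237 (1.4 then 5.5 N), exactly the expected resting height. I'll ease back 0.4 mm, release and rise.

```bash
python3 -m inch '[{"xyz":[0,0,-0.05],"turn":[0,0,0]},{"xyz":[0,0,-0.05],"turn":[0,0,0]},{"xyz":[0,0,-0.05],"turn":[0,0,0]},{"xyz":[0,0,-0.05],"turn":[0,0,0]},{"xyz":[0,0,-0.05],"turn":[0,0,0]}]'
python3 -m inch '[{"xyz":[0,0,0],"turn":[0,0,0]},{"xyz":[0,0,0],"turn":[0,0,0]},{"xyz":[0,0,0],"turn":[0,0,0]},{"xyz":[0,0,0],"turn":[0,0,0]},{"xyz":[0,0,0],"turn":[0,0,0]}]' -1
python3 -m inch '[{"xyz":[0,0,-1],"turn":[0,0,0]},{"xyz":[0,0,-3],"turn":[0,0,0]},{"xyz":[0,0,-6],"turn":[0,0,0]},{"xyz":[0,0,-9],"turn":[0,0,0]},{"xyz":[0,0,-12],"turn":[0,0,0]}]'
python3 - <<'E'
from ov import *
w=snap('wrist','w5');e=snap('scene','s5');print(w['T'][:3,3])
im=cv2.cvtColor(w['img'],cv2.COLOR_RGB2BGR).copy();draw(im,w,w['T'][:2,3],.053,1,0,0)
cv2.imwrite('pics/c5.png',np.hstack([cv2.resize(im,(440,330)),cv2.resize(e['img'][150:270,290:420,::-1],(357,330),interpolation=cv2.INTER_CUBIC)]))
E
```

```text
time: 10.4
tool_pos: [0.5525, 0.1561, 0.1235]
eef_rot: [-0.0, 0.976, 0.218, -0.0]
wrist_force: [-0.3, -0.7, 0.1]
grip_width: 0.0631
finger_force: 33.5
time: 10.9
tool_pos: [0.5526, 0.1561, 0.1238]
eef_rot: [-0.0, 0.976, 0.218, -0.0]
wrist_force: [0.5, -0.8, -0.3]
grip_width: 0.0856
finger_force: 0.0
time: 11.4
tool_pos: [0.5525, 0.1561, 0.2459]
eef_rot: [0.0, 0.976, 0.218, 0.0]
wrist_force: [0.9, -0.7, -0.5]
grip_width: 0.0856
finger_force: 0.0
[0.55245526 0.1561231  0.24588279]
```

View pics/c5.png

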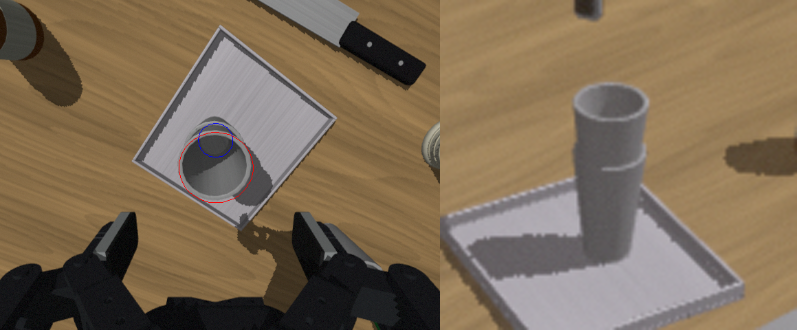

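The first tumbler sits upright in the base and the arm has let go. The stacked rim is at (216,164) in the left crop, matching the prediction. Next is A.

```bash
python3 -m inch '[{"xyz":[-2,2.2,0],"turn":[0,0,0]},{"xyz":[-5,5.4,0],"turn":[0,0,0]},{"xyz":[-8,8.7,0],"turn":[0,0,0]},{"xyz":[-11,12,0],"turn":[0,0,0]},{"xyz":[-14,15.3,0],"turn":[0,0,0]}]'
python3 -m inch '[{"xyz":[-2,2.2,0],"turn":[0,0,0]},{"xyz":[-3.2,3.4,0],"turn":[0,0,0]},{"xyz":[-3.2,3.4,0],"turn":[0,0,0]},{"xyz":[-3.2,3.4,0],"turn":[0,0,0]},{"xyz":[-3.2,3.4,0],"turn":[0,0,0]}]'
python3 - <<'E'
from ov import *
d=snap('wrist','w6');print(d['T'][:3,3]);I=np.linalg.inv(d['T'])
im=cv2.cvtColor(d['img'],cv2.COLOR_RGB2BGR).copy();draw(im,d,[.4774,-.0862],0,1,0,0)
g=cv2.GaussianBlur(cv2.cvtColor(d['img'],cv2.COLOR_RGB2HSV),(3,3),0)
p=proj(d,[.4774,-.0862,.11]);print(p)
m=((g[:,:,1]<45)*255).astype(np.uint8);mm=np.zeros_like(m);cv2.circle(mm,(int(p[0]),int(p[1])),75,255,-1)
c=max(cv2.findContours(m&mm,cv2.RETR_EXTERNAL,cv2.CHAIN_APPROX_NONE)[0],key=cv2.contourArea)
x,y,w,h=cv2.boundingRect(c);print(x,y,w,h)
for u,v in((x,p[1]),(x+w-1,p[1]),(p[0],y+h-1)):print((I@np.append(toz(d,u,v,.11),1))[:2].round(4))
cv2.drawContours(im,[c],-1,(0,255,0),1)
cv2.imwrite('pics/w6o.png',im[80:420,120:520])
E
```

```text
time: 12.0
tool_pos: [0.4901, -0.0433, 0.2438]
eef_rot: [-0.0, 0.976, 0.218, -0.0]
wrist_force: [0.5, -1.1, -0.3]
grip_width: 0.085
finger_force: 0.0
time: 12.5
tool_pos: [0.4768, -0.0855, 0.2437]
eef_rot: [-0.0, 0.976, 0.219, -0.0]
wrist_force: [0.4, -0.4, -0.3]
grip_width: 0.0853
finger_force: 0.0
[ 0.47675006 -0.08549239  0.24373247]
(np.float64(314.890373129581), np.float64(222.1770773838623))
266 172 88 92
[ 0.0003 -0.035 ]
[0.0003 0.029 ]
[-0.032  0.001]
```

View pics/w6o.png

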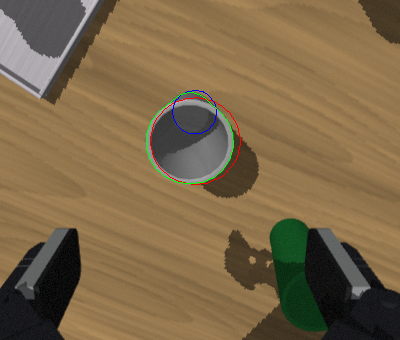

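The rim is at (190,140) in the crop, against (195,140) predicted, so A is about 3 mm toward −y of the tool. I'll descend and grip.

```bash
python3 -m inch '[{"xyz":[0.1,-0.3,3],"turn":[0,0,0]},{"xyz":[0.1,-0.3,7],"turn":[0,0,0]},{"xyz":[0.1,-0.3,11],"turn":[0,0,0]},{"xyz":[0.1,-0.3,15],"turn":[0,0,0]},{"xyz":[0.1,-0.3,17.3],"turn":[0,0,0]}]'
python3 -m inch '[{"xyz":[0,0,0],"turn":[0,0,0]},{"xyz":[0,0,0],"turn":[0,0,0]},{"xyz":[0,0,0],"turn":[0,0,0]},{"xyz":[0,0,0],"turn":[0,0,0]},{"xyz":[0,0,0],"turn":[0,0,0]}]' 1 30
python3 -m inch '[{"xyz":[0,0,0],"turn":[0,0,0]},{"xyz":[0,0,0],"turn":[0,0,0]},{"xyz":[0,0,0],"turn":[0,0,0]},{"xyz":[0,0,-0.5],"turn":[0,0,0]},{"xyz":[0,0,-1],"turn":[0,0,0]}]'
```

```text
time: 13.05
tool_pos: [0.4752, -0.0819, 0.0681]
eef_rot: [-0.001, 0.976, 0.219, -0.001]
wrist_force: [0.4, -0.1, -0.4]
grip_width: 0.0852
finger_force: 0.0
time: 13.55
tool_pos: [0.4766, -0.0833, 0.0716]
eef_rot: [0.0, 0.976, 0.218, 0.001]
wrist_force: [0.9, 0.4, -1.0]
grip_width: 0.0628
finger_force: 33.0
time: 14.05
tool_pos: [0.4761, -0.0831, 0.0811]
eef_rot: [-0.0, 0.976, 0.218, -0.0]
wrist_force: [0.5, 0.2, -0.7]
grip_width: 0.0629
finger_force: 33.1
```

```bash
python3 -m inch '[{"xyz":[0,0,-3],"turn":[0,0,0]},{"xyz":[0,0,-7.5],"turn":[0,0,0]},{"xyz":[0,0,-12],"turn":[0,0,0]},{"xyz":[0,0,-16.5],"turn":[0,0,0]},{"xyz":[0,0,-20.4],"turn":[0,0,0]}]'
python3 -m inch '[{"xyz":[1,-2.5,0],"turn":[0,0,0]},{"xyz":[2.8,-6.5,0],"turn":[0,0,0]},{"xyz":[4.5,-10.5,0],"turn":[0,0,0]},{"xyz":[6.3,-14.5,0],"turn":[0,0,0]},{"xyz":[8,-18.4,0],"turn":[0,0,0]}]'
python3 -m inch '[{"xyz":[0,0,0],"turn":[0,0,0]},{"xyz":[0,0,0],"turn":[0,0,0]},{"xyz":[0,0,0],"turn":[0,0,0]},{"xyz":[0,0,0],"turn":[0,0,0]},{"xyz":[0,0,0],"turn":[0,0,0]}]'
python3 - <<'E'
from ov import *
d=snap('wrist','w7');T=d['T'];print(T[:3,3])
a=load('w2');g2=a['img'][262:300:2,313].mean(1).astype(int);print('w2',g2)
print('w7',d['img'][256:300:2,313].mean(1).astype(int))
im=cv2.cvtColor(d['img'],cv2.COLOR_RGB2BGR).copy();draw(im,d,[.5541,.1569],.053,1,0,0)
cv2.imwrite('pics/w7o.png',im)
E
```

```text
time: 14.55
tool_pos: [0.476, -0.083, 0.2877]
eef_rot: [0.001, 0.976, 0.218, 0.001]
wrist_force: [1.2, -0.1, -1.4]
grip_width: 0.0631
finger_force: 33.5
time: 15.05
tool_pos: [0.4698, 0.1191, 0.2853]
eef_rot: [0.0, 0.976, 0.218, 0.0]
wrist_force: [1.0, 0.3, -0.7]
grip_width: 0.0626
finger_force: 33.5
time: 15.55
tool_pos: [0.4704, 0.1165, 0.2848]
eef_rot: [0.0, 0.976, 0.217, -0.0]
wrist_force: [0.3, 0.4, -1.2]
grip_width: 0.0628
finger_force: 33.6
[0.47039097 0.11652571 0.28484232]
w2 [ 92  93  90  89 105 165 151 152 147 144 134  77  62  61  64  62  61  60
  64]
w7 [ 97  93  94  95  95  93  95  96  93  94  97  93  93 139 167 156 149 147
 144 114  61  62]
```

View pics/w7o.png

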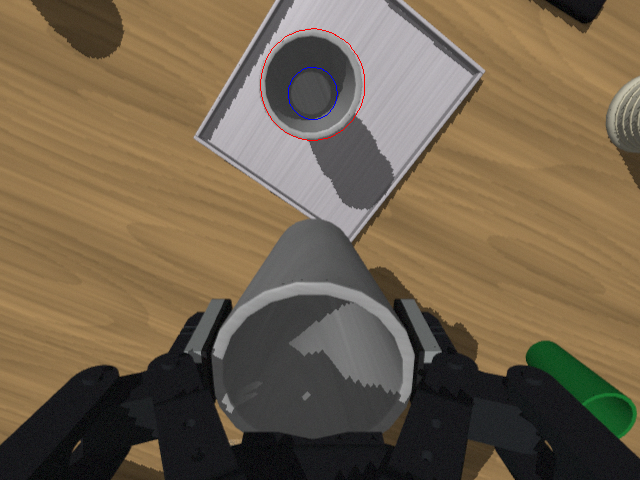

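The stacked rim at (312,85) matches the prediction within about 1 px. The held rim's far edge at row 282 means it's held about 1.4 mm back. I'll move over and lower.

```bash
python3 -m inch '[{"xyz":[3,-0.1,0],"turn":[0,0,0]},{"xyz":[6,-0.1,0],"turn":[0,0,0]},{"xyz":[8.5,-0.1,0],"turn":[0,0,0]},{"xyz":[9.4,-0.1,0],"turn":[0,0,0]},{"xyz":[9.4,-0.1,0],"turn":[0,0,0]}]'
python3 -m inch '[{"xyz":[0,0,0],"turn":[0,0,0]},{"xyz":[0,0,0],"turn":[0,0,0]},{"xyz":[0,0,1],"turn":[0,0,0]},{"xyz":[0,0,2],"turn":[0,0,0]},{"xyz":[0,0,3],"turn":[0,0,0]}]'
```

```text
time: 16.1
tool_pos: [0.5552, 0.1582, 0.2842]
eef_rot: [-0.0, 0.976, 0.218, -0.001]
wrist_force: [-0.4, -0.5, -1.0]
grip_width: 0.0629
finger_force: 33.6
time: 16.6
tool_pos: [0.5545, 0.1582, 0.2536]
eef_rot: [-0.0, 0.976, 0.218, -0.0]
wrist_force: [0.4, -0.8, -0.5]
grip_width: 0.0627
finger_force: 33.6
```

Within 1 mm of the target, so I'm lowering.

```bash
python3 -m inch '[{"xyz":[0,0,1.5],"turn":[0,0,0]},{"xyz":[0,0,3],"turn":[0,0,0]},{"xyz":[0,0,4.5],"turn":[0,0,0]},{"xyz":[0,0,6],"turn":[0,0,0]},{"xyz":[0,0,6.8],"turn":[0,0,0]}]'
python3 -m inch '[{"xyz":[0,0,0.2],"turn":[0,0,0]},{"xyz":[0,0,0.4],"turn":[0,0,0]},{"xyz":[0,0,0.6],"turn":[0,0,0]},{"xyz":[0,0,0.7],"turn":[0,0,0]},{"xyz":[0,0,0.8],"turn":[0,0,0]}]'
```

```text
time: 17.1
tool_pos: [0.5542, 0.1582, 0.1848]
eef_rot: [-0.0, 0.976, 0.218, -0.001]
wrist_force: [0.9, 0.1, 0.2]
grip_width: 0.0627
finger_force: 33.6
time: 17.6
tool_pos: [0.555, 0.1583, 0.179]
eef_rot: [0.0, 0.976, 0.218, 0.0]
wrist_force: [-0.4, 0.2, -0.3]
grip_width: 0.0627
finger_force: 33.6
```

```bash
python3 -m inch '[{"xyz":[0,0,0.05],"turn":[0,0,0]},{"xyz":[0,0,0.1],"turn":[0,0,0]},{"xyz":[0,0,0.15],"turn":[0,0,0]},{"xyz":[0,0,0.2],"turn":[0,0,0]},{"xyz":[0,0,0.2],"turn":[0,0,0]}]'
```

```text
time: 18.1
tool_pos: [0.5549, 0.1583, 0.1768]
eef_rot: [-0.0, 0.976, 0.218, -0.0]
wrist_force: [-1.1, 0.1, -1.1]
grip_width: 0.0629
finger_force: 33.6
```

```bash
python3 -m inch '[{"xyz":[0,0,0.05],"turn":[0,0,0]},{"xyz":[0,0,0.1],"turn":[0,0,0]},{"xyz":[0,0,0.1],"turn":[0,0,0]},{"xyz":[0,0,0.1],"turn":[0,0,0]},{"xyz":[0,0,0.1],"turn":[0,0,0]}]'
```

```text
time: 18.6
tool_pos: [0.5549, 0.1583, 0.1758]
eef_rot: [-0.0, 0.976, 0.218, 0.0]
wrist_force: [-0.3, 0.7, -2.2]
grip_width: 0.0635
finger_force: 33.6
```

```bash
python3 -m inch '[{"xyz":[0,0,0.05],"turn":[0,0,0]},{"xyz":[0,0,0.1],"turn":[0,0,0]},{"xyz":[0,0,0.1],"turn":[0,0,0]},{"xyz":[0,0,0.1],"turn":[0,0,0]},{"xyz":[0,0,0.1],"turn":[0,0,0]}]'
```

```text
time: 19.1
tool_pos: [0.5549, 0.1583, 0.1748]
eef_rot: [-0.0, 0.976, 0.218, -0.0]
wrist_force: [-0.7, 1.0, -0.6]
grip_width: 0.0629
finger_force: 33.6
```

```bash
python3 -m inch '[{"xyz":[0,0,0.05],"turn":[0,0,0]},{"xyz":[0,0,0.05],"turn":[0,0,0]},{"xyz":[0,0,0.05],"turn":[0,0,0]},{"xyz":[0,0,0.05],"turn":[0,0,0]},{"xyz":[0,0,0.05],"turn":[0,0,0]}]'
```

```text
time: 19.6
tool_pos: [0.5549, 0.1583, 0.1744]
eef_rot: [-0.0, 0.976, 0.218, 0.0]
wrist_force: [-0.5, 1.4, 1.1]
grip_width: 0.063
finger_force: 33.7
```

```bash
python3 -m inch '[{"xyz":[0,0,0.03],"turn":[0,0,0]},{"xyz":[0,0,0.03],"turn":[0,0,0]},{"xyz":[0,0,0.03],"turn":[0,0,0]},{"xyz":[0,0,0.03],"turn":[0,0,0]},{"xyz":[0,0,0.03],"turn":[0,0,0]}]'
```

```text
time: 20.1
tool_pos: [0.5549, 0.1583, 0.1741]
eef_rot: [0.0, 0.976, 0.218, 0.0]
wrist_force: [-0.2, 0.2, 3.0]
grip_width: 0.063
finger_force: 33.8
```

Contact at 3 N, about 50 mm above the previous one, as expected. I'll ease off, release and rise.

```bash
python3 -m inch '[{"xyz":[0,0,-0.03],"turn":[0,0,0]},{"xyz":[0,0,-0.03],"turn":[0,0,0]},{"xyz":[0,0,-0.03],"turn":[0,0,0]},{"xyz":[0,0,-0.03],"turn":[0,0,0]},{"xyz":[0,0,-0.03],"turn":[0,0,0]}]'
python3 -m inch '[{"xyz":[0,0,0],"turn":[0,0,0]},{"xyz":[0,0,0],"turn":[0,0,0]},{"xyz":[0,0,0],"turn":[0,0,0]},{"xyz":[0,0,0],"turn":[0,0,0]},{"xyz":[0,0,0],"turn":[0,0,0]}]' -1
python3 -m inch '[{"xyz":[0,0,-1],"turn":[0,0,0]},{"xyz":[0,0,-3],"turn":[0,0,0]},{"xyz":[0,0,-6],"turn":[0,0,0]},{"xyz":[0,0,-9],"turn":[0,0,0]},{"xyz":[0,0,-12],"turn":[0,0,0]}]'
python3 - <<'E'
from ov import *
e=snap('scene','s8');f=load('s5');t=load('top')
# numeric check: gray silhouette centre columns along the stack, and predicted axis columns
for z in(.06,.1,.13,.15,.18,.2,.24):
    u,v=proj(e,[.5541,.1569,z]);r=e['img'][int(v),int(u)-40:int(u)+40].astype(int);g=np.abs(np.gradient(r.sum(1)/3));k=np.where(g>12)[0]
    print(z,round(u,1),round(v,1),(k+int(u)-40).tolist())
E
```

```text
time: 20.6
tool_pos: [0.5548, 0.1583, 0.1741]
eef_rot: [-0.0, 0.976, 0.218, -0.0]
wrist_force: [0.1, 1.1, -0.3]
grip_width: 0.0633
finger_force: 33.7
time: 21.1
tool_pos: [0.5549, 0.1583, 0.1743]
eef_rot: [0.0, 0.976, 0.218, -0.0]
wrist_force: [-0.8, -0.6, -0.2]
grip_width: 0.0852
finger_force: 0.0
time: 21.6
tool_pos: [0.5547, 0.1583, 0.2964]
eef_rot: [0.0, 0.976, 0.218, 0.0]
wrist_force: [-0.3, -0.2, -0.1]
grip_width: 0.0852
finger_force: 0.0
0.06 350.2 222.9 [312, 314, 315, 339, 340, 364, 366, 367, 368, 369, 370]
0.1 350.5 209.4 [338, 339, 358, 359, 362]
0.13 350.8 198.9 [339]
0.15 351.0 191.8 [338, 339, 360, 363]
0.18 351.2 180.8 [339]
0.2 351.4 173.3 [338, 339, 342, 343, 344, 349, 361, 362]
0.24 351.8 157.8 []
```

The numeric silhouette check shows the stack vertical: its left edge stays at column 338–339 from z 0.06 to 0.20, and nothing shows at 0.24, above the expected rim at 0.212. The fingers are well clear.

```bash
python3 -c "
from workcell import ctrl
print(ctrl.hand_in())"
```

```text
the job is handed in; nothing more can be done
None
```

Both tumblers are stacked in the tray's tumbler, each lowered to light contact (at most 5.5 N) and released, and the job was handed in at about 21.7 s; I had used all 10 picture views, so the final check that the stack stands upright was numeric.

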